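Trim the bench supply through its guard

TASK

The bench supply has drifted low. Take the flat screwdriver with the orange handle from the rack, reach with it through the small hole in the steel guard plate, find the slot of the sunk brass knob by feel, pressing on it only lightly (about 10 N at most), and turn the knob until the black meter needle lines up with the red set-hand. Then draw the screwdriver out and stand it back upright in the rack hole it came from, fully home and let go, leaving everything else where it is.

Things in the scene. Friction and masses are not known exactly. Their poses are not given: they have to be found in the camera images.
- psu: Bench power supply, fixed, steel case, blue base and grey top, 220 (x) x 300 (y) x 100 (z) mm; origin at the centre of its underside, z up. On its top panel, 100 mm up: big meter (+y half), steel guard plate with a hole (-y half), two binding posts, red switch, lamp, fuse; these stand at most 24 mm above the panel.
- guard_hole (a point): Centre of the round hole in the steel guard plate (56 x 56 x 4 mm), at the plate's upper face, 104 mm above the table; axes as psu. The hole is 18 mm across. On its axis below sits the sunk brass setting knob, in a 46 mm square well.
- sunk_knob (a point): Fixed point on the knob's axis, 21 mm below guard_hole, where the knob's lips are on average; the real lips lie up to 3 mm higher or lower. Knob: 18 mm across, one straight slot right across its top, 3.6 mm wide, 7 mm deep, lips rounded at 2 mm. It sits on a springy board: gives 1 mm per 1.8 N pressed (about 1 N to start), at most 8 mm, and comes back up.
- needle (a joint): Angle of the black meter needle, rad: 0 is mid-scale, pointing along psu +x; positive is clockwise seen from above. Starts low (-0.39 to -0.69). It turns 0.6 rad per rad of knob, clockwise for clockwise; the knob needs 0.03 N m and stays where left. The slot lies along psu x when the needle is at 0 and turns with the knob, but it was clamped on by eye, up to 0.4 rad off either way.
- set_hand (a joint): Angle of the red set-hand of the meter, same pivot, zero and sense as the needle (-0.1 to 0.2); it marks where the needle must stand. Both are behind a clear window.
- meter_pivot (a point): Pivot of needle and set-hand, 108 mm above the table, near the robot's edge of the white meter face.
- needle_tip (a point): Tip of the black needle, 72 mm from the pivot.
- set_tip (a point): Outer end of the red set-hand, 72 mm from the pivot, at the needle's height.
- rack: Wooden screwdriver rack, fixed, 80 (x) x 200 (y) x 100 (z) mm, origin at the centre of its underside. Its top board, upper face 100 mm above the table, 56 mm deep, 12 mm thick, has three round through holes of 19 mm in a row along y, at -65, 0 and +65 mm; a screwdriver stands blade down in each.
- driver: The flat-bladed screwdriver with the orange handle (black insets), 70 to 120 g, loose, blade down in one of the rack holes, any yaw. Origin on its axis at the underside of the collar, which rests on the rack board; z up towards the handle's end. Collar 28 mm across, 4 mm high; above it the square handle 22 x 22 mm, flats facing driver x and y, from 4 to 76 mm; end cap to 80 mm.
- blade_tip (a point): Middle of the screwdriver blade's tip edge, on the driver's axis 85 mm below driver's origin; axes as driver. Shank round, 8 mm; the blade is 12 mm wide (along driver x), 2 mm thick (along driver y), 20 mm long.
- driver_blue: Another screwdriver, same handle in blue, round shank; standing in the rack; leave it.
- driver_green: Another screwdriver, same handle in green, thin round shank; standing in the rack; leave it.
- camera: Black camera standing lens down, 141 mm tall, 100 x 140 mm, back cover off; origin under it; leave it.
- lens: Spare lens standing on end, 75 mm across, 60 mm tall; origin under it; leave it.
- power_bank: Black slab 75 x 150 x 22 mm; origin under it; leave it.
- lens_cap: Black disc 72 mm across, 8 mm thick; origin under it; leave it.
- pen: Black pen, 145 mm long, 9 mm thick; origin under it; leave it.
- parts_tray: White divided tray 90 x 130 x 25 mm; origin under it; leave it.
Things that resemble listed ones, but are neither listed nor needed, are in the scene too. What is meant by the driver is not white, and is the smaller of those in its own colour.

How it is judged:
By the outcome, as a careful person would: the job done as asked, in the order asked, and still so for the second after the job is handed in, with the robot touching nothing.
It also fails if it takes over 72 s, if anything falls off the work surface, if the arm or the gripper's body presses on something with over 40 N, if the wrist force passes 120 N, or if a joint passes its speed limit or range.

ROBOT

A 6-joint arm with a two-finger parallel gripper is mounted at the origin on the work surface. World frame = base frame: x ahead of the robot, y to its left, z up, the work surface at z = 0. Lengths are in m, angles in degrees, forces in N, time in s.
With the tool pointing down it reaches from about 0.4 to 0.825 m from the base axis. Payload 7 kg.
Tool frame: the origin (TCP) lies midway between the tips of the shut fingers; the grasp point (between the pads) lies 19 mm behind it; z points along the fingers, y is the line along which they close (so a half turn about z gives the same grasp; the last joint's range is limited). The gripper opens to 88 mm and grips with 3 to 60 N. Pads are 19 mm wide; open, the fingers measure 130 mm over their backs; the gripper's body (78 mm by 193 mm) begins 47 mm behind the grasp point.
Start: joints at [-58.321, 20.546, 0.682, 0, -70.136, -16.507], TCP at [0.177, -0.651, 0.227] pointing down, gripper open.
Joint ranges: [-176.03, 176.03], [-82.01, 121.73], [-58.28, 71.71], [-173.87, 95.51], [-174.79, -0.11], [-173.66, 173.66]. Speed limits (degrees/s): [136.94, 136.94, 172.46, 180, 180, 180].

INTERFACE

Orientations are given as a 3x3 rotation matrix whose columns are the frame's x, y, z axes.
In Python, from rig import robot gives the robot as it stands. Calls block until the motion is done:
- robot.goto(position, orientation): joint-space move of the TCP to a pose.
- robot.servo_line(position, ori=None, speed=0.15): straight line of the TCP; ori=None keeps the orientation; speed is the mean speed in m/s.
- robot.movej(angles): joint-space move.
- robot.move_gripper(opening): opening from 0.0 (shut) to 1.0 (fully open); the grip force is fixed at half the most; returns when the fingers have stopped.
- robot.dwell(seconds).
- robot.ik(position, orientation): joint angles nearest the present ones, or None.
- robot.grab_frame(name): name is "scene" or "top" or "wrist"; returns (picture, depth): 480x640x3 uint8, red, green, blue; 480x640 float32, m along the optical axis (not along the pixel's ray), 0 where there is no reading.
- robot.camera_info(name): a dict with "vfov" (degrees; the focal length in pixels is half the picture's height over the tangent of half this angle, whatever the lens; pixels are square), "cx", "cy" (the principal point, pixels), "view" (4x4, takes a point from world to camera coordinates); the wrist camera has in their place "T_tool_cam" (4x4, takes a point from camera to tool coordinates, whose origin is the TCP and whose axes are the flange's). Camera axes: x right, y down, z forward; pixel columns grow to the right and rows downward; lengths in m; the calibration is good to about 2 mm. A picture is of the moment at which its call begins: read the wrist's pose just before it. camera_info takes no time and is no camera call.
A pose or a line that the arm cannot do raises robot.Unreachable and nothing moves.
- robot.job_done(): hands the job in; it is judged then, once.
Readings, each from a call of its own:
- robot.read_t(): time.
- robot.read_qpos(): joint angles.
- robot.read_qvel(): joint speeds.
- robot.read_effort(): joint torques, N m.
- robot.read_position(): TCP position.
- robot.read_tcp_rot(): TCP orientation.
- robot.read_force(): force on the tool from outside, world axes, zero at the start.
- robot.read_ft_torque(): the same for the moment, N m.
- robot.read_grip_width(): opening from 0.0 (shut) to 1.0 (fully open).
- robot.read_finger_force(): force on a finger pad.
Only numpy, scipy, OpenCV 4.12 (cv2) and the standard library are available. Lean on these libraries where they do the work, as an engineer would, in place of code of your own. Each camera call takes 0.05 s, during which the arm holds its last target. There are 200 camera calls.

## Working session

There is one attempt and no reset: what is moved stays moved. The work goes in short steps, each a Python script; the robot and the scene stay as the last script left them, time stands still between calls to the robot, and variables do not carry over. Pictures are saved under pics/ and viewed, at most 10 in all, crops included, and the job is handed in when it is done.

```bash
mkdir -p pics; ls; python3 - <<'E'
from rig import robot
import cv2,numpy as np
for n in ["scene","top"]:
    p,d=robot.grab_frame(n); cv2.imwrite(f"pics/{n}0.png",p[:,:,::-1]); np.save(f"{n}0.npy",d)
    print(n,robot.camera_info(n))
print(robot.camera_info("wrist")); print(robot.read_tcp_rot(),robot.read_t())
E
```

```text
pics
scene {'vfov': 54.80302908781084, 'cx': 326.97800277285575, 'cy': 235.60393685660827, 'view': array([[-6.09461763e-01,  7.92815461e-01, -6.41660922e-05,
         2.98819071e-01],
       [ 4.53641613e-01,  3.48661958e-01, -8.20148844e-01,
        -1.71699706e-01],
       [-6.50204311e-01, -4.99878469e-01, -5.72150216e-01,
         1.57373449e+00],
       [ 0.00000000e+00,  0.00000000e+00,  0.00000000e+00,
         1.00000000e+00]])}
top {'vfov': 55.072445554669144, 'cx': 324.41147709940253, 'cy': 241.03080356195045, 'view': array([[ 2.60733123e-02, -9.99651774e-01,  4.06367955e-03,
         1.12904843e-03],
       [-9.97104798e-01, -2.62969163e-02, -7.13476911e-02,
         5.29747068e-01],
       [ 7.14297082e-02, -2.19164375e-03, -9.97443228e-01,
         1.15049235e+00],
       [ 0.00000000e+00,  0.00000000e+00,  0.00000000e+00,
         1.00000000e+00]])}
{'vfov': 66.50342268283373, 'cx': 317.66965052351793, 'cy': 240.2866254122063, 'T_tool_cam': array([[ 4.20325671e-04, -9.62791462e-01, -2.70245119e-01,
         7.25781547e-02],
       [ 9.99999888e-01,  3.45373036e-04,  3.24902864e-04,
        -3.23128296e-04],
       [-2.19478326e-04, -2.70245225e-01,  9.62791499e-01,
        -1.58606920e-01],
       [ 0.00000000e+00,  0.00000000e+00,  0.00000000e+00,
         1.00000000e+00]])}
[[-9.65174385e-01 -2.61606862e-01 -5.05421309e-04]
 [-2.61607317e-01  9.65173428e-01  1.36557134e-03]
 [ 1.30576385e-04  1.45023639e-03 -9.99998940e-01]] 0.1
```

View pics/scene0.png

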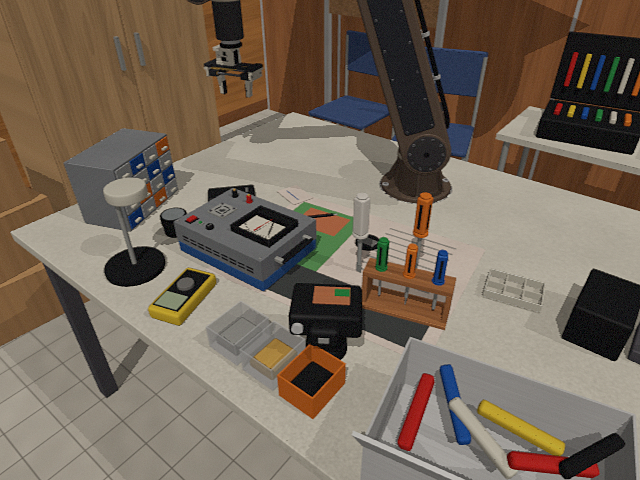

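View pics/top0.png

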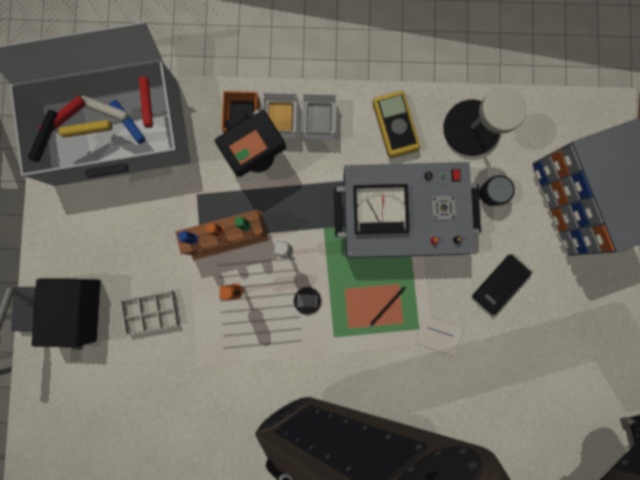

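The top view shows the rack's drivers at blue (188,238), orange (214,229) and green (241,222). A larger orange driver at (230,292) and a white one at (282,248) are decoys. The guard plate is at (444,208) and the meter at (381,209).

```bash
cat > h.py <<'E'
from rig import robot
import numpy as np, cv2
def cam(n):
    c=robot.camera_info(n); f=240/np.tan(np.radians(c["vfov"]/2))
    if n=="wrist":
        T=np.eye(4);T[:3,:3]=robot.read_tcp_rot();T[:3,3]=robot.read_position();M=T@c["T_tool_cam"]
    else: M=np.linalg.inv(c["view"])
    return f,c["cx"],c["cy"],M
def atz(C,u,v,z):   # intersect pixel ray with plane z
    f,cx,cy,M=C; r=M[:3,:3]@np.array([(u-cx)/f,(v-cy)/f,1]); o=M[:3,3]
    return o+r*(z-o[2])/r[2]
def proj(C,p):
    f,cx,cy,M=C; q=np.linalg.inv(M)@np.append(p,1); return np.array([f*q[0]/q[2]+cx,f*q[1]/q[2]+cy])
def atd(C,u,v,d):
    f,cx,cy,M=C; return (M@np.array([(u-cx)/f*d,(v-cy)/f*d,d,1]))[:3]
def R(yaw): # tool down; tool y axis direction at yaw+90 mirrored
    c,s=np.cos(yaw),np.sin(yaw); return np.array([[c,s,0],[s,-c,0],[0,0,-1.]])
def snap(n,name):
    C=cam(n); p,d=robot.grab_frame(n); cv2.imwrite(f"pics/{name}.png",p[:,:,::-1]); np.save(name+".npy",d); np.save(name+"_M.npy",C[3]); return C,p,d
E
python3 - <<'E'
from h import *
C=cam("top");d=np.load("top0.npy")
for n,u,v in [("blue",186,237),("or",214,229),("green",241,222),("bigor",230,292),("white",282,248),("rackL",180,246),("rackR",262,222),("hole",444,208),("psu1",347,167),("psu2",469,165),("psu3",477,247),("psu4",350,254),("cam",240,140),("lampish",500,110)]:
    print(n,atd(C,u,v,d[v,u]).round(3), d[v-4:v+5,u-4:u+5].min().round(3))
print(robot.read_tcp_rot().round(3).tolist())
E
```

```text
blue [0.519 0.319 0.177] 1.005
or [0.538 0.258 0.18 ] 1.007
green [0.555 0.2   0.177] 1.007
bigor [0.404 0.208 0.225] 0.0
white [0.498 0.103 0.227] 0.956
rackL [0.503 0.356 0.099] 1.017
rackR [0.572 0.172 0.04 ] 1.089
hole [ 0.619 -0.282  0.043] 0.0
psu1 [ 0.703 -0.034  0.098] 1.096
psu2 [ 0.716 -0.327  0.099] 1.099
psu3 [ 0.526 -0.38  -0.002] 1.086
psu4 [ 0.495 -0.046  0.099] 1.082
cam [0.75  0.216 0.141] 1.059
lampish [ 0.805 -0.352  0.227] 0.975
[[-0.965, -0.262, -0.001], [-0.262, 0.965, 0.001], [0.0, 0.001, -1.0]]
```

```bash
python3 - <<'E'
from h import *
robot.goto([0.61,-0.20,0.23],R(np.radians(180)))
C,p,d=snap("wrist","w1"); print(robot.read_qpos().round(1) if hasattr(robot.read_qpos(),'round') else robot.read_qpos())
robot.goto([0.538,0.258,0.30],R(np.radians(180)))
snap("wrist","w2"); print(robot.read_qpos(),robot.read_position(),robot.read_t())
for y in range(0,360,30):
    q=robot.ik([0.538,0.258,0.131],R(np.radians(y))); q2=robot.ik([0.61,-.28,0.23],R(np.radians(y)))
    print(y,None if q is None else round(q[5]),None if q2 is None else round(q2[5]))
E
```

```text
[ -0.8  17.3  -3.5   0.  -69.2 -89.2]
[ 4.42783491e+01  1.10317392e+01 -2.88455610e+00  4.95416966e-03
 -7.61080119e+01 -1.34350569e+02] [0.53840879 0.25707642 0.29976066] 4.15
0 46 98
30 76 128
60 106 158
90 136 -172
120 166 -142
150 -164 -112
180 -134 -82
210 -104 -52
240 -74 -22
270 -44 8
300 -14 38
330 16 68
```

View pics/w1.png

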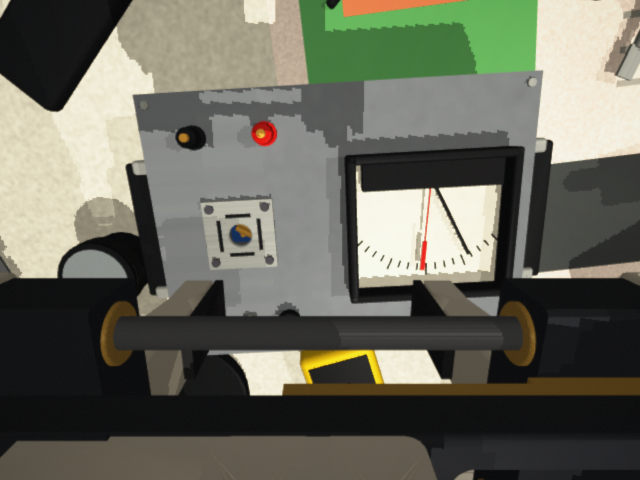

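View pics/w2.png

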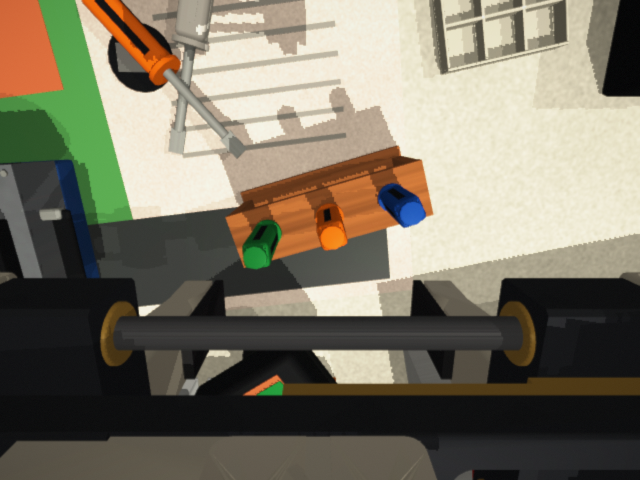

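W1 shows the guard hole at about (240,235), the black needle from (432,185) to (468,253), and the red set-hand tip near (424,268). W2 shows the target orange cap at about (332,238). I'll enlarge these crops.

```bash
python3 - <<'E'
import cv2,numpy as np
a=cv2.imread("pics/w1.png");b=cv2.imread("pics/w2.png")
A=cv2.resize(a[190:280,195:285],None,fx=4.4,fy=4.4,interpolation=cv2.INTER_CUBIC)
B=cv2.resize(b[195:260,305:370],None,fx=6,fy=6,interpolation=cv2.INTER_CUBIC)
o=np.zeros((600,800,3),np.uint8); o[:396,:396]=A; o[:390,400:790]=B
cv2.imwrite("pics/c1.png",o[:400])
cv2.imwrite("pics/c2.png",cv2.resize(a[150:300,345:525],None,fx=4,fy=4,interpolation=cv2.INTER_CUBIC))
E
```

```text
(no output)
```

View pics/c1.png

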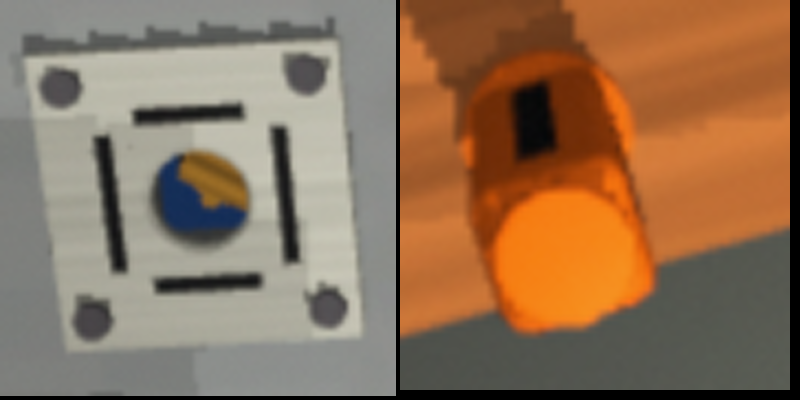

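View pics/c2.png

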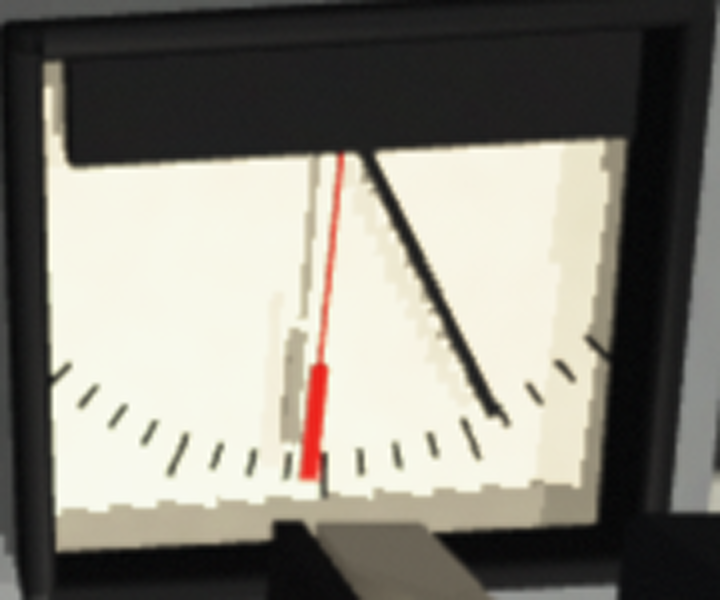

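```bash
python3 - <<'E'
from h import *
c=robot.camera_info("wrist");f=240/np.tan(np.radians(c["vfov"]/2))
C1=(f,c["cx"],c["cy"],np.load("w1_M.npy"));C2=(f,c["cx"],c["cy"],np.load("w2_M.npy"))
P=lambda u,v,z:atz(C1,u,v,z)
cor=[P(x/4.4+195,y/4.4+190,.104) for x,y in [(28,58),(340,40),(362,335),(68,350)]]
print("corners",np.round(cor,4).tolist(),np.mean(cor,0)); print("hole",P(201/4.4+195,198/4.4+190,.104))
TL,TR,BR,BL=cor
ax=((BL-TL)+(BR-TR))[:2]; ay=((TL-TR)*-1+(BR-BL))[:2]
ang=lambda v:np.degrees(np.arctan2(v[1],v[0]))
print("psu x yaw from x",ang(ax),"y",ang(ay)+0)
Q=lambda x,y:P(x/4+345,y/4+150,.108)
n0,n1,r0,r1=Q(368,152),Q(495,412),Q(342,153),Q(310,478)
print("needle dir",ang(n1-n0),"red",ang(r1-r0))
A=np.array([(n1-n0)[:2],-(r1-r0)[:2]]).T; t=np.linalg.solve(A,(r0-n0)[:2]); piv=n0+t[0]*(n1-n0); print("pivot",piv, np.linalg.norm(n1-piv),np.linalg.norm(r1-piv))
# psu edges (c1 case corners, z .1)
a,b=P(137,96,.1),P(541,73,.1);print("psu back edge yaw",ang(b-a),np.linalg.norm(b-a))
print("cap",atz(C2,332.5,238,.18)); e=atz(C2,347.5,243.3,.176)-atz(C2,325,250,.176);print("handle edge",ang(e),np.linalg.norm(e))
g,bl=atz(C2,257,257,.18),atz(C2,413,214,.18);print("green,blue",g,bl,ang(bl-g),np.linalg.norm(bl-g))
M=c["T_tool_cam"]
E
```

```text
corners [[0.5868, -0.2923, 0.104], [0.5836, -0.2365, 0.104], [0.6392, -0.2343, 0.104], [0.6421, -0.2896, 0.104]] [ 0.61291724 -0.26315982  0.104     ]
hole [ 0.61263408 -0.26290153  0.104     ]
psu x yaw from x 2.5577009808798916 y 93.17766784279884
needle dir 29.96563160874067 red -0.9047093135408222
pivot [ 0.56605651 -0.11442737  0.108     ] 0.06992001189356582 0.07466165525343352
psu back edge yaw 92.99678691634365 0.2957414093755619
cap [0.54202472 0.26869152 0.18      ]
handle edge 107.3118149755224 0.018897978083843178
green,blue [0.55776461 0.2084405  0.18      ] [0.52278362 0.33081637 0.18      ] 105.95251546179661 0.12727734493118187
```

```bash
python3 - <<'E'
from h import *
y=np.radians(287); p=[.541,.269]
robot.move_gripper(.6)
robot.goto(p+[.25],R(y)); robot.servo_line(p+[.131],speed=.15)
f0=robot.read_force();robot.move_gripper(0.0)
print(robot.read_grip_width()*88,robot.read_finger_force(),f0,robot.read_force(),robot.read_position())
robot.servo_line(p+[.36],speed=.2); print(robot.read_position(),robot.read_force(),robot.read_grip_width()*88,robot.read_t())
snap("scene","s1");snap("wrist","w3")
a=cv2.imread("pics/s1.png");b=cv2.imread("pics/w3.png")
u,v=proj(cam("scene"),[.541,.269,.27]).astype(int);print(u,v)
o=np.zeros((480,800,3),np.uint8);o[:,:400]=cv2.resize(a[v-60:v+60,u-50:u+50],(400,480),interpolation=cv2.INTER_CUBIC);o[:300,400:]=cv2.resize(b,(400,300));cv2.imwrite("pics/c3.png",o)
E
```

```text
21.9800363417116 29.995968639850616 [-0.23549638  0.16377777 -0.06615433] [-1.00018194  0.5619984   2.17014053] [0.54108109 0.26907493 0.13125559]
[0.54052614 0.26880205 0.35860356] [-0.01786242 -0.55935011 -1.67910015] 21.73954450672421 9.4083
417 208
```

View pics/c3.png

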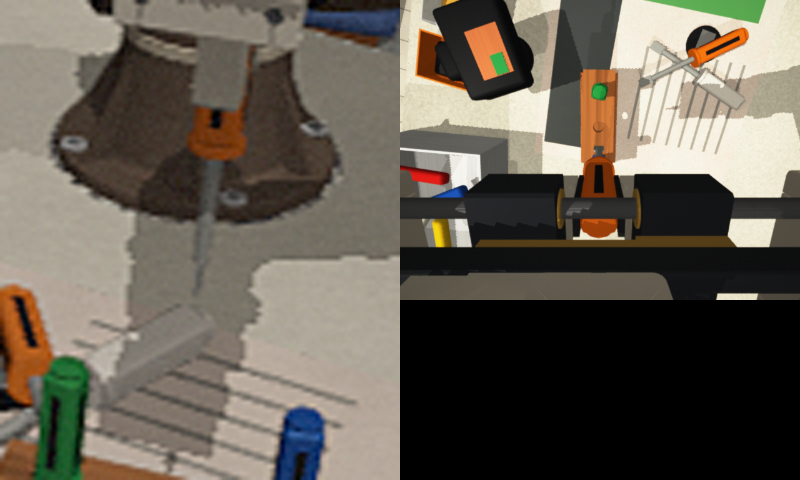

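The wrist view shows the blade at about (320,240), wide along image x, which is tool y. Next I'll measure the tip in the tool frame from the depth image.

```bash
python3 - <<'E'
from h import *
d=np.load("w3.npy");c=robot.camera_info("wrist");f=240/np.tan(np.radians(c["vfov"]/2))
v,u=np.mgrid[:480,:640]; X=np.stack([(u-c["cx"])/f*d,(v-c["cy"])/f*d,d,np.ones_like(d)],-1)@c["T_tool_cam"].T
for lo in np.arange(.03,.13,.006):
    m=(X[...,2]>lo)&(X[...,2]<lo+.006)&(abs(X[...,0])<.03)&(abs(X[...,1])<.03)&(d>0.05)
    if m.sum()>2: print(round(lo,3),m.sum(),"x",X[m][:,0].min().round(4),X[m][:,0].max().round(4),"y",X[m][:,1].min().round(4),X[m][:,1].max().round(4), "v",v[m].min(),v[m].max(),u[m].min(),u[m].max())
for y in [350,340,330,300,278,170,150,98]:
    for z in (.3,.22,.19): 
        q=robot.ik([.6128,-.263,z],R(np.radians(y))); print(y,z,None if q is None else round(q[5]),end=' ')
E
```

```text
0.03 17 x 0.0061 0.0147 y -0.0132 0.0119 v 250 265 294 340
0.06 7 x 0.0044 0.005 y -0.0019 0.0019 v 249 249 315 321
0.066 29 x 0.0024 0.0052 y -0.004 0.0033 v 246 250 312 323
0.072 28 x 0.0021 0.005 y -0.004 0.0034 v 244 248 312 323
0.078 31 x 0.0018 0.0052 y -0.0041 0.0035 v 241 246 312 323
0.084 24 x 0.0017 0.005 y -0.0042 0.0035 v 239 244 312 323
0.09 37 x 0.0003 0.0051 y -0.0057 0.0051 v 236 242 310 325
0.096 20 x 0.0003 0.0047 y -0.0059 0.0052 v 236 242 310 325
0.102 20 x 0.0014 0.002 y -0.006 0.0053 v 236 238 310 325
0.108 31 x 0.0015 0.0022 y -0.0061 0.0054 v 234 236 310 325
350 0.3 87 350 0.22 87 350 0.19 87 340 0.3 77 340 0.22 77 340 0.19 77 330 0.3 67 330 0.22 67 330 0.19 67 300 0.3 37 300 0.22 37 300 0.19 37 278 0.3 15 278 0.22 15 278 0.19 15 170 0.3 -93 170 0.22 -93 170 0.19 -93 150 0.3 -113 150 0.22 -113 150 0.19 -113 98 0.3 -165 98 0.22 -165 98 0.19 -165
```

```bash
python3 - <<'E'
from h import *
y=np.radians(330)
robot.goto([.5695,-.238,.33],R(y)); robot.servo_line([.5695,-.238,.25],speed=.2)
C,p,d=snap("wrist","w4"); print(robot.read_position(),robot.read_qpos()[5],robot.read_force())
u,v=proj(C,[.6128,-.263,.104]);print(u,v);u,v=int(u),int(v)
cv2.imwrite("pics/c4.png",cv2.resize(p[v-40:v+40,u-40:u+40,::-1],None,fx=7,fy=7,interpolation=cv2.INTER_CUBIC))
E
```

```text
[ 0.57059174 -0.23802663  0.25172105] 64.5682937137647 [-0.32469614  0.50128265  0.15258067]
318.14022974862564 167.53333505311514
```

View pics/c4.png

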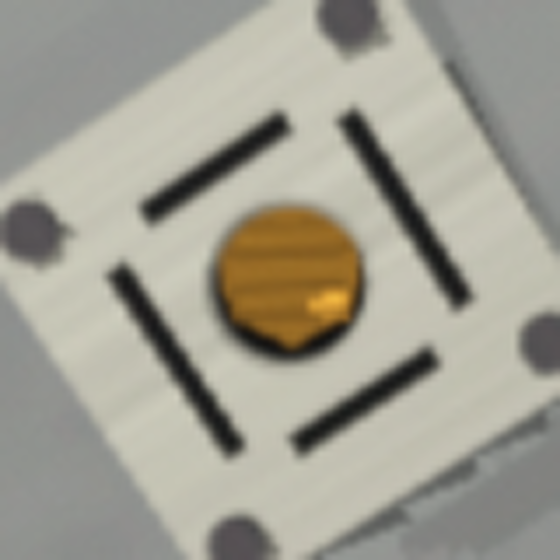

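Through the hole (c4 (290,282)), the slot shows as a nearly horizontal band at rows 240–280, so the blade is already about aligned with it. Next I'll go in gently while watching force.

```bash
python3 - <<'E'
from h import *
c=robot.camera_info("wrist");f=240/np.tan(np.radians(c["vfov"]/2))
h=atz((f,c["cx"],c["cy"],np.load("w4_M.npy")),319.4,167.3,.104); print("hole",h)
y=np.radians(331);tip=np.array([.0008,-.0003,0])
xy=(h-R(y)@tip)[:2]; np.save("xy.npy",xy)
robot.servo_line([*xy,.25],R(y),speed=.1); robot.dwell(.4)
b=np.mean([robot.read_force() for _ in range(5)],0); bt=np.array(robot.read_ft_torque()); np.save("b.npy",np.r_[b,bt]); print(b,bt,robot.read_position(),robot.read_qpos()[5])
robot.servo_line([*xy,.224],speed=.06)
z=.224
while z>.188:
    z-=.002 if z>.208 else .001
    robot.servo_line([*xy,z],speed=.02); robot.dwell(.08)
    F=np.array(robot.read_force())-b
    print(round(z,4),robot.read_position().round(4),F.round(2),(np.array(robot.read_ft_torque())-bt).round(3))
    if F[2]>3 or np.hypot(*F[:2])>6: break
print(robot.read_t())
E
```

```text
hole [ 0.61244736 -0.26399053  0.104     ]
[-0.47859137  0.32366489 -1.26689124] [-0.03102569  0.19842999  0.00639421] [ 0.6115095  -0.26372173  0.25029165] 67.60066426758489
0.222 [ 0.6117 -0.2639  0.2223] [ 1.   -0.25  0.17] [-0.021 -0.035 -0.035]
0.22 [ 0.6116 -0.2639  0.22  ] [-0.11 -0.02  1.26] [-0.003 -0.027  0.013]
0.218 [ 0.6116 -0.2639  0.218 ] [ 0.69 -0.04  0.44] [-0.031 -0.064  0.059]
0.216 [ 0.6116 -0.2639  0.216 ] [ 1.38 -0.07 -0.1 ] [ 0.    -0.032 -0.02 ]
0.214 [ 0.6116 -0.2639  0.214 ] [ 0.32 -0.16  0.78] [-0.056 -0.027 -0.029]
0.212 [ 0.6116 -0.2639  0.212 ] [0.25 0.49 0.45] [-0.083 -0.022  0.059]
0.21 [ 0.6116 -0.2638  0.21  ] [0.33 0.19 0.06] [-0.017 -0.025  0.014]
0.208 [ 0.6116 -0.2639  0.208 ] [ 0.6  -0.32  0.3 ] [-0.029 -0.033 -0.008]
0.207 [ 0.6116 -0.2639  0.207 ] [ 1.32 -1.17  0.08] [-0.036 -0.055 -0.017]
0.206 [ 0.6116 -0.2639  0.206 ] [-0.12  0.76  0.84] [-0.029 -0.081 -0.019]
0.205 [ 0.6116 -0.2639  0.205 ] [ 0.71 -0.68  0.78] [-0.011 -0.034  0.005]
0.204 [ 0.6116 -0.2639  0.204 ] [ 0.39 -0.72  0.59] [-0.024 -0.016  0.009]
0.203 [ 0.6116 -0.2639  0.203 ] [
[... 456 characters left out ...]
] [-0.028 -0.042 -0.033]
0.196 [ 0.6116 -0.2639  0.196 ] [ 0.82 -1.1   0.53] [-0.077 -0.035  0.019]
0.195 [ 0.6116 -0.2639  0.195 ] [ 0.31  0.72 -0.05] [-0.054 -0.045  0.035]
0.194 [ 0.6116 -0.2639  0.194 ] [ 2.   -0.44 -0.18] [ 0.035 -0.041 -0.003]
0.193 [ 0.6116 -0.2639  0.193 ] [ 1.1  -0.11  0.76] [-0.019 -0.073 -0.043]
0.192 [ 0.6116 -0.2639  0.192 ] [ 0.14 -0.89  0.36] [-0.045 -0.078 -0.035]
0.191 [ 0.6116 -0.2639  0.191 ] [-0.45  0.14  0.25] [-0.014 -0.022 -0.008]
0.19 [ 0.6116 -0.2639  0.19  ] [-0.22 -0.24  0.91] [-0.01  -0.099 -0.013]
0.189 [ 0.6116 -0.2639  0.1892] [ 0.47 -0.11  2.85] [ 0.136  0.045 -0.042]
0.188 [ 0.6117 -0.2639  0.1882] [0.1  0.45 4.5 ] [0.094 0.246 0.033]
22.9083
```

Contact came only at tip z ≈ 0.0735, which matches the slot floor, so the blade is in. I'll back off 1 mm, turn clockwise in steps, and track the needle and set-hand with code.

```bash
cat >> h.py <<'E'
PIV=np.array([.5661,-.1144]); PSI=np.radians(2.9)
def meter(C,p,dbg=None):
    # metric rectification of meter plane: 0.2mm/px, psu x = right, cw-positive angle = +v
    s=.0002; ex=np.array([np.cos(PSI),np.sin(PSI)]); ey=np.array([np.sin(PSI),-np.cos(PSI)])
    g=lambda a,b:np.append(PIV+a*ex+b*ey,.108)
    src=np.float32([proj(C,g(a,b)) for a,b in [(0,-.06),(.09,-.06),(.09,.06),(0,.06)]])
    H=cv2.getPerspectiveTransform(src,np.float32([[0,0],[450,0],[450,600],[0,600]]))
    im=cv2.warpPerspective(p,H,(450,600),flags=cv2.INTER_CUBIC)
    if dbg: cv2.imwrite(dbg,im[:,:,::-1])
    v,u=np.mgrid[:600,:450]; x=u*s; yy=v*s-.06; r=np.hypot(x,yy); a=np.arctan2(yy,x)
    i=im.astype(int); ok=(r>.032)&(r<.062)&(abs(a)<.8)
    k=ok&(i.max(2)<90); red=ok&(i[...,0]>130)&(i[...,1]<90)
    fit=lambda m:(np.median(a[m]).round(3),int(m.sum())) if m.sum() else None
    return fit(k),fit(red)
E
python3 - <<'E'
from h import *
c=robot.camera_info("wrist");f=240/np.tan(np.radians(c["vfov"]/2))
p=cv2.imread("pics/w1.png")[:,:,::-1]
print("w1",meter((f,c["cx"],c["cy"],np.load("w1_M.npy")),p,"pics/m_w1.png"))
print("top0",meter(cam("top"),cv2.imread("pics/top0.png")[:,:,::-1]))
h=np.array([.61245,-.26399,0]);tip=np.array([.0008,-.0003,0]); B=np.load("b.npy")
for i,y in enumerate(np.arange(331,272.9,-2.)):
    Y=np.radians(y); xy=(h-R(Y)@tip)[:2]
    robot.servo_line([*xy,.1905],R(Y),speed=.02)
    F=[];
    for _ in range(4):
        robot.dwell(.02); F.append(np.r_[robot.read_force(),robot.read_ft_torque()]-B)
    F=np.mean(F,0)
    print(y,F[:3].round(1),F[5].round(3), end=' ')
    if i%6==5 or y<274: C=cam("top");p,_=robot.grab_frame("top");print(meter(C,p,f"pics/m_{int(y)}.png"),end='')
    print()
    if np.linalg.norm(F[:3])>9: print("STOP");break
print(robot.read_t())
E
```

```text
w1 ((np.float64(-0.459), 1436), (np.float64(0.079), 822))
top0 (None, None)
331.0 [ 0.5  0.  -0.1] 0.004 
329.0 [ 0.9 -0.6  0.4] -0.025 
327.0 [ 0.6 -0.2  0.3] -0.016 
325.0 [ 0.2 -0.1 -0. ] 0.001 
323.0 [-0.2  0.1  0.6] 0.003 
321.0 [-0.1 -0.2  0.5] 0.039 ((np.float64(0.0), 56408), None)
319.0 [-0.4  0.3  0. ] 0.031 
317.0 [-0.3  0.5  0.3] 0.013 
315.0 [-0.7  0.1  0.3] 0.004 
313.0 [-0.2  0.3  0.2] 0.02 
311.0 [-0.4  0.7  0.2] 0.019 
309.0 [-0.8  0.8  0.4] 0.039 ((np.float64(0.0), 56408), None)
307.0 [-0.6  0.   0.6] 0.029 
305.0 [-0.8  0.2  0.6] -0.004 
303.0 [-0.9  0.5  0.3] 0.014 
301.0 [-0.6  0.6  0.4] -0.002 
299.0 [-1.1  0.5 -0.2] 0.039 
297.0 [-1.2  0.3 -0.1] 0.019 ((np.float64(0.0), 56408), None)
295.0 [-1.2  0.9  0.4] 0.021 
293.0 [-1.   0.7  0.3] 0.009 
291.0 [-0.9  0.7  0.4] -0.011 
289.0 [-0.9  0.9  0.7] 0.042 
287.0 [-1.1  0.9 -0.8] 0.021 
285.0 [-1.4  0.5  0. ] 0.007 ((np.float64(0.0), 56408), None)
283.0 [-1.2  0.6  0.3] 0.043 
281.0 [-1.1  0.9  0.3] 0.025 
279.0 [-1.4  0.4  0.2] 0.038 
277.0 [-0.9  0.9 -0.1] 0.048 
275.0 [-1.4  1.1 -0. ] 0.009 
273.0 [-1.2  0.8 -0.1] 0.022 ((np.float64(0.0), 56408), None)
32.6833
```

```bash
python3 - <<'E'
from h import *
C,p,d=snap("scene","s2"); print(meter(C,p,"pics/m_s2.png")); print("s0",meter(C,cv2.imread("pics/scene0.png")[:,:,::-1],"pics/m_s0.png"))
C,p,d=snap("wrist","w5")
o=np.zeros((600,800,3),np.uint8); a=cv2.imread("pics/m_s2.png"); o[:400,:300]=cv2.resize(a,(300,400)); o[:400,310:610]=cv2.resize(cv2.imread("pics/m_s0.png"),(300,400))
o[400:,:266]=cv2.resize(p[:,:,::-1],(266,200)); 
u,v=proj(C:=cam("scene"),[.61,-.2,.1]).astype(int); s=cv2.imread("pics/s2.png")[v-50:v+50,u-75:u+75]; o[400:,300:600]=cv2.resize(s,(300,200)); cv2.imwrite("pics/c5.png",o)
E
```

```text
((np.float64(0.045), 3860), (np.float64(0.163), 1485))
s0 ((np.float64(-0.48), 2401), (np.float64(0.168), 1857))
```

View pics/c5.png

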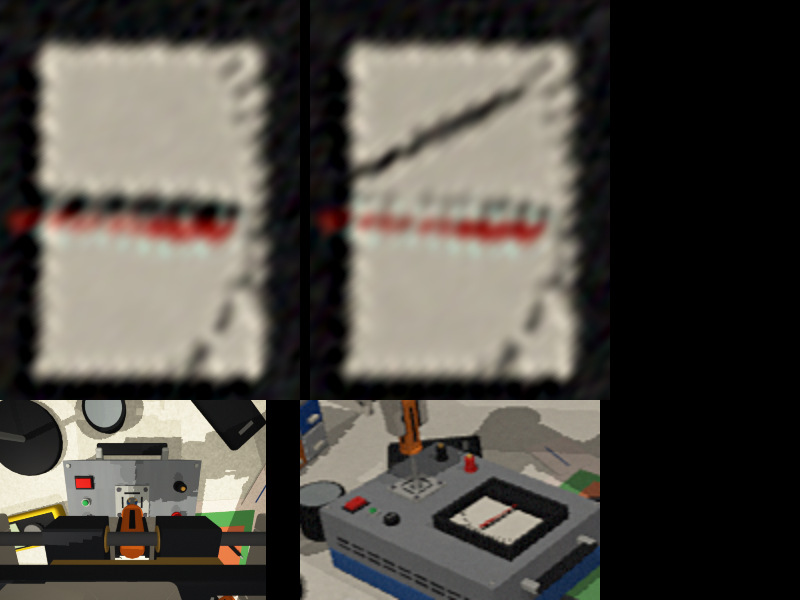

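Needle is nearly on the red hand, slightly short. I'll turn 2° more, then withdraw and measure with the wrist camera.

```bash
cat >> h.py <<'E'
HOLE=np.array([.61245,-.26399,0]);TIP=np.array([.0008,-.0003,0])
def at(y,z,speed=.02):
    Y=np.radians(y); xy=(HOLE-R(Y)@TIP)[:2]; robot.servo_line([*xy,z],R(Y),speed=speed)
def look(name):
    robot.goto([.61,-.19,.25],R(np.pi)); robot.dwell(.4)
    C,p,d=snap("wrist",name); return meter(C,p,f"pics/m_{name}.png")
E
python3 - <<'E'
from h import *
at(271,.1905);robot.dwell(.1)
at(278,.1905);robot.dwell(.1)   # back off into the middle of the play
at(278,.25,.08)
print(robot.read_grip_width()*88,robot.read_force()); print(look("w6"),robot.read_t())
a=cv2.imread("pics/m_w6.png"); 
# per-radius positions
im=a[:,:,::-1].astype(int); v,u=np.mgrid[:600,:450]; r=np.hypot(u,v-300)*.2
for lo in range(28,76,4):
    m=(r>=lo)&(r<lo+4)&(abs(v-300)<.6*u); k=m&(im.max(2)<90); rd=m&(im[...,0]>130)&(im[...,1]<90)
    an=np.arctan2(v-300,u); print(lo,k.sum(),np.round([an[k].min(),an[k].max()],3) if k.any() else '',rd.sum(),np.round([an[rd].min(),an[rd].max()],3) if rd.any() else '')
cv2.imwrite("pics/c6.png",a[120:480])
E
```

```text
22.025049354435033 [ 0.02394028  0.27665665 -1.51857444]
((np.float64(0.122), 269), (np.float64(0.088), 1430)) 36.4583
28 80 [0.123 0.157] 89 [0.083 0.114]
32 72 [0.121 0.144] 99 [0.078 0.109]
36 78 [0.111 0.138] 114 [0.076 0.106]
40 66 [0.11  0.128] 87 [0.077 0.1  ]
44 31 [0.109 0.123] 122 [0.074 0.101]
48 22 [0.106 0.117] 214 [0.058 0.117]
52 0  308 [0.06  0.118]
56 0  329 [0.058 0.117]
60 0  308 [0.059 0.111]
64 0  296 [0.061 0.108]
68 0  281 [0.043 0.1  ]
72 0  124 [0.063 0.099]
```

View pics/c6.png

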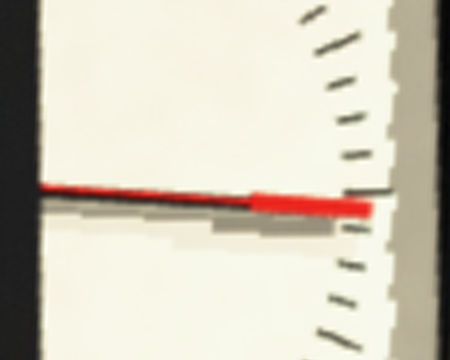

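Red set-hand (row ~205 at its tip) lies over the needle. A sliver of black shows on the clockwise side inboard, so the needle may be slightly past. I'll quantify this using the needle's own width from w1.

```bash
python3 - <<'E'
from h import *
def prof(name,a0):
    im=cv2.imread(f"pics/m_{name}.png")[:,:,::-1].astype(int)
    out=[]
    for r in range(28,66,4):
        # sample perpendicular to direction a0 through pivot
        t=np.arange(-8,8,.1); x=(r*np.cos(a0)-t*np.sin(a0))*5; y=(r*np.sin(a0)+t*np.cos(a0))*5+300
        s=cv2.remap(im.astype(np.float32),x.astype(np.float32)[None],y.astype(np.float32)[None],cv2.INTER_LINEAR)[0]
        k=t[s.max(1)<110]; rd=t[(s[:,0]>130)&(s[:,1]<100)]
        f=lambda q:(q.min().round(1),q.max().round(1)) if len(q) else None
        out.append((r,f(k),f(rd)))
    return out
for n,a in [("w1",-.459),("w1",.079),("w6",.079)]:
    print(n,a); [print(*o) for o in prof(n,a)]
E
```

```text
w1 -0.459
28 (np.float64(-0.9), np.float64(1.4)) None
32 (np.float64(-1.0), np.float64(1.4)) None
36 (np.float64(-0.8), np.float64(1.3)) None
40 (np.float64(-0.9), np.float64(1.3)) None
44 (np.float64(-0.9), np.float64(1.2)) None
48 (np.float64(-1.0), np.float64(0.9)) None
52 (np.float64(-1.1), np.float64(1.1)) None
56 (np.float64(-1.2), np.float64(0.9)) None
60 (np.float64(-1.2), np.float64(1.0)) None
64 (np.float64(-1.3), np.float64(1.0)) None
w1 0.079
28 None None
32 None None
36 None None
40 None None
44 None None
48 None None
52 None (np.float64(-1.4), np.float64(1.5))
56 None (np.float64(-1.5), np.float64(1.5))
60 None (np.float64(-1.5), np.float64(1.4))
64 None (np.float64(-1.6), np.float64(1.4))
w6 0.079
28 (np.float64(1.3), np.float64(2.5)) (np.float64(-0.0), np.float64(1.1))
32 (np.float64(1.2), np.float64(2.4)) (np.float64(0.1), np.float64(0.9))
36 (np.float64(1.3), np.float64(2.3)) (np.float64(-0.1), np.float64(1.1))
40 (np.float64(1.1), np.float64(2.2)) (np.float64(-0.1), np.float64(0.9))
44 (np.float64(1.2), np.float64(2.2)) (np.float64(-0.1), np.float64(0.8))
48 (np.float64(1.2), np.float64(2.1)) (np.float64(-0.3), np.float64(0.9))
52 None (np.float64(-1.1), np.float64(2.1))
56 None (np.float64(-1.1), np.float64(2.2))
60 None (np.float64(-1.3), np.float64(2.0))
64 None (np.float64(-1.1), np.float64(2.0))
```

Tip is fully covered by the red hand, which implies an error under about 0.01 rad. I'll take one mirrored view to cancel the parallax.

```bash
python3 - <<'E'
from h import *
robot.servo_line([.61,-.04,.25],R(np.pi),speed=.25); robot.dwell(.3)
C,p,d=snap("wrist","w7"); print(meter(C,p,"pics/m_w7.png"),robot.read_t())
im=cv2.imread("pics/m_w7.png")[:,:,::-1].astype(np.float32); a0=.079
for r in range(28,76,4):
    t=np.arange(-8,8,.1); x=(r*np.cos(a0)-t*np.sin(a0))*5; y=(r*np.sin(a0)+t*np.cos(a0))*5+300
    s=cv2.remap(im,x.astype(np.float32)[None],y.astype(np.float32)[None],cv2.INTER_LINEAR)[0]
    k=t[s.max(1)<110]; rd=t[(s[:,0]>130)&(s[:,1]<100)]
    f=lambda q:(q.min().round(1),q.max().round(1)) if len(q) else None
    print(r,f(k),f(rd))
E
```

```text
((np.float64(0.092), 835), (np.float64(0.124), 1391)) 37.5583
28 (np.float64(-0.1), np.float64(1.6)) (np.float64(1.8), np.float64(2.7))
32 (np.float64(-0.2), np.float64(1.5)) (np.float64(1.8), np.float64(2.7))
36 (np.float64(-0.1), np.float64(1.6)) (np.float64(1.8), np.float64(2.5))
40 (np.float64(-0.3), np.float64(1.6)) (np.float64(1.9), np.float64(2.5))
44 (np.float64(-0.3), np.float64(1.5)) (np.float64(1.8), np.float64(3.0))
48 (np.float64(-0.4), np.float64(1.6)) (np.float64(1.9), np.float64(2.9))
52 (np.float64(-0.8), np.float64(0.2)) (np.float64(0.5), np.float64(3.7))
56 (np.float64(-0.6), np.float64(0.1)) (np.float64(0.4), np.float64(3.8))
60 (np.float64(-0.5), np.float64(0.1)) (np.float64(0.4), np.float64(3.9))
64 (np.float64(-0.9), np.float64(-0.0)) (np.float64(0.3), np.float64(3.6))
68 (np.float64(-0.6), np.float64(-0.0)) (np.float64(0.4), np.float64(3.5))
72 None (np.float64(0.5), np.float64(3.6))
```

Averaging the two mirrored views puts the needle within about 0.01 rad of the set-hand, so it is lined up. Now I'll return the driver.

```bash
python3 - <<'E'
from h import *
y=np.radians(287); x0=[.541,.269]
robot.servo_line([.61,-.04,.37],speed=.25)
robot.goto(x0+[.37],R(y)); robot.dwell(.2)
robot.servo_line(x0+[.36],speed=.2); robot.dwell(.3); print(robot.read_position()); b=robot.read_force()
z=.36
for z,s in [(.25,.15),(.20,.08),(.16,.06),(.145,.05),(.137,.03)]:
    robot.servo_line(x0+[z],speed=s); F=robot.read_force()-b; print(z,np.round(F,1))
    if np.linalg.norm(F)>8: print("STOP");break
else:
    while z>.129:
        z-=.001; robot.servo_line(x0+[z],speed=.02); robot.dwell(.1); F=robot.read_force()-b; print(round(z,4),np.round(F,1))
        if F[2]>3: break
print(robot.read_position(),robot.read_t())
E
```

```text
[0.54107882 0.26907774 0.36029124]
0.25 [-0.1  0.1  0.1]
0.2 [ 0.1 -0.8  0.2]
0.16 [ 0.3 -0.7  0.3]
0.145 [-0.2 -1.2  0.9]
0.137 [ 0.3 -0.4  1. ]
0.136 [-1.5  0.4  0.6]
0.135 [ 0.2 -1.1 -0.9]
0.134 [ 0.1 -0.3 -0.8]
0.133 [-0.8 -0.8 -0.7]
0.132 [-0.3 -0.1 -0. ]
0.131 [-1.1 -1.4  1.9]
0.13 [-2.9 -1.4  9.1]
[0.54120138 0.26908394 0.13120309] 45.95
```

Collar contact is at the original height, so it is home. Release, retreat straight up, and check.

```bash
python3 - <<'E'
from h import *
robot.servo_line([.541,.269,.1312],speed=.02)
robot.move_gripper(.6); robot.dwell(.2)
robot.servo_line([.541,.269,.36],speed=.15); robot.dwell(.2)
C,p,d=snap("wrist","w8"); 
u,v=np.mgrid[:640,:480]; v,u=np.mgrid[:480,:640]
f,cx,cy,M=C; X=np.stack([(u-cx)/f*d,(v-cy)/f*d,d,np.ones_like(d)],-1)@M.T
i=p.astype(int); m=(i[...,0]>200)&(i[...,1]>90)&(i[...,1]<170)&(i[...,2]<60)&(abs(X[...,0]-.541)<.03)&(abs(X[...,1]-.269)<.03)&(X[...,2]>.17)
print("cap",m.sum(),X[m].mean(0)[:3].round(4),X[m].max(0)[2],robot.read_t(),robot.read_force())
E
```

```text
cap 393 [0.5428 0.2685 0.1795] 0.18225267672366163 49.0583 [ 0.27544676 -0.32201946  0.19982597]
```

The cap is back at z 0.18, upright at the same spot and released.

```bash
python3 -c "
from rig import robot
print(robot.job_done())"
```

```text
the job is handed in; nothing more can be done
None
```

The job is done and handed in at about 49 s: the needle is within about 0.01 rad of the red set-hand, and the orange screwdriver is fully home upright in its own rack hole, released, with nothing else touched.

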